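# Reset the tally board with a fingertip

### The arm

A 6-joint arm with a two-finger parallel gripper is mounted at the origin on the work surface. World frame = base frame: x ahead of the robot, y to its left, z up, the work surface at z = 0. Lengths are in mm, angles in degrees, forces in N, time in s.
With the tool pointing down it reaches from about 350 to 850 mm from the base axis. Payload 8.1 kg.
Tool frame: the origin (TCP) lies between the finger pads; the fingertips stand 8 mm ahead of it and the grasp point (between the pads) lies 11 mm behind it (r.tip_extent is the distance from the TCP to the fingertips, in mm); z points along the fingers, y is the direction in which the jaws open and shut (so a half turn about z gives the same grasp; the last joint's range is limited). The gripper opens to 85 mm and grips with 20 to 120 N. Pads are 22 mm wide; open, the fingers measure 114 mm over their backs; the gripper's body (76 mm by 85 mm) begins 54 mm behind the grasp point. The pads swing forward as they close: fully open they stand 13 mm farther back than shut.
Start: joints at [-77.888, 7.471, 85.268, -0, 87.261, -4.893], TCP at [175.497, -573.765, 239.292] pointing down, gripper open.
Joint ranges: [-169.43, 169.43], [-51.17, 129.36], [1.28, 143.12], [-76.62, 256.62], [0, 156.53], [-152.29, 152.29]. Speed limits (degrees/s): [136.94, 136.94, 159.86, 180, 180, 180].

### API

Orientations are given as [roll, pitch, yaw] about the fixed x, y, z axes, in that order (R = Rz(yaw) Ry(pitch) Rx(roll)).
In Python, from bench import sensors, viewer, hand_in, r gives the robot as it stands. The module is installed in compiled form; this text tells all that it offers.
- The arm moves only by the tool move_arm, never from a script. Its argument "rows" is a list that holds one entry, the list of rows, each a list of 6 numbers: the shift along the tool's x, y, z in m, then the turn, a rotation vector about the tool's x, y, z in degrees. In form: [[[tx, ty, tz, rx, ry, rz], ...]]. A call has 1 to 20 rows; each row is the pose to reach, as a shift and turn from the pose commanded when the call began, along the tool's axes at that moment; what a row does not reach only later rows make up. A row lasts 1/10 s, in which the tool goes at most 50 mm and 8.59 degrees, less where a joint would pass 70% of its speed; a pose out of reach is approached as far as the arm can. A call with a gripper value outside its range is refused whole. "grip" is the opening, from 0 (shut) to 1 (fully open), set as the call begins (left out, the last holds). The fingers move at their own pace and stop on an object; "newtons" is the grip in N (left out, the last holds). Time passes only in rows, so rows that repeat a pose let the fingers close. It gives the time, the measured TCP pose, the force and the opening at its end, in the units of the state.
- sensors.sense(): the state, without advancing time (a new reading comes with each control period).
- viewer.snapshot(name): name is "side" or "top"; returns a dict with "color" (420x560x3 uint8, red, green, blue), "camera_matrix" (3x3 intrinsics, pixels), "k1" (the pictures are not rectified: a ray, as slopes to the right and down, at radius r is drawn at 1 + k1 r^2 times it, then the intrinsics apply), "R" (3x3) and "t" (3): a world point X has camera coordinates R X + t. Camera axes: x right, y down, z forward; pixel columns grow to the right and rows downward; lengths in mm; the calibration is good to about 2 mm. A picture is of the moment at which its call begins. There is no depth.
- hand_in(): hands the job in, once; it reports no verdict.
The state is a dict: "time": time; "joint_pos": joint angles; "qd": joint speeds; "joint_efforts": joint torques, N m; "tool_pos": TCP position; "tcp_rot": TCP orientation; "ft_force": force on the tool from outside, world axes, zero at the start; "wrist_torque": the same for the moment, N m; "finger_gap": finger opening in mm.
Only numpy, scipy, OpenCV 4.12 (cv2) and the standard library are available. Lean on these libraries where they do the work, as an engineer would, in place of code of your own. Each camera call takes 0.05 s, during which the arm holds its last target.

### The job

Reset the round tally board of the sausage stall: starting at the peg end, run shut fingertips lightly along the curved row of steel flaps, so that all six topple over and lie flat, one after another in order away from the peg. Nothing is to be picked up: the board stays where it lies, and the jar, shaker and everything else standing around are left undisturbed.

Things in the scene. Friction and masses are not known exactly. Their poses are not given: they have to be found in the camera images.
- tally: the tally board: loose round pale-wood board, 300 mm diameter, 20 mm thick, 1.3 kg. Origin at the centre of its underside, z up, x towards the middle of the row. Six flaps on a circle of radius 120 mm about the centre, at -75, -45, -15, 15, 45, 75 degrees from x (counter-clockwise from above), flap 1 at -75. The circle is bare from -120 to -95 and 92 to 180 degrees
- peg (a point): top centre of the fixed short dark wooden peg (18 mm diameter, 22 mm high) that marks the beginning of the row; it stands on the same circle at -130 degrees, before flap 1
- row1 (a point): middle of the hinge of flap 1 (nearest the peg), 5 mm above the top of the board, 25 mm above the work surface
- row2 (a point): middle of the hinge of flap 2 (counted from the peg), 5 mm above the top of the board, 25 mm above the work surface
- row3 (a point): middle of the hinge of flap 3 (counted from the peg), 5 mm above the top of the board, 25 mm above the work surface
- row4 (a point): middle of the hinge of flap 4 (counted from the peg), 5 mm above the top of the board, 25 mm above the work surface
- row5 (a point): middle of the hinge of flap 5 (counted from the peg), 5 mm above the top of the board, 25 mm above the work surface
- row6 (a point): middle of the hinge of flap 6 (the last), 5 mm above the top of the board, 25 mm above the work surface
- flap1 (a joint): hinge angle of flap 1, rad: 0 = as it stands at the start, leaning 35 degrees towards the peg; 0.61 = upright; 2.18 = flat, away from the peg. Like the others it is a steel plate 30 mm wide across the row, 34 mm from hinge to free edge (53 mm above the work surface at the start), 3 mm thick. It swings freely (under 1 N) and falls by its weight; flat, its top is 28 mm above the work surface.
- flap2 (a joint): hinge angle of flap 2, rad: 0 = as it stands at the start, leaning 35 degrees towards the peg; 0.61 = upright; 2.18 = flat, away from the peg.
- flap3 (a joint): hinge angle of flap 3, rad: 0 = as it stands at the start, leaning 35 degrees towards the peg; 0.61 = upright; 2.18 = flat, away from the peg.
- flap4 (a joint): hinge angle of flap 4, rad: 0 = as it stands at the start, leaning 35 degrees towards the peg; 0.61 = upright; 2.18 = flat, away from the peg.
- flap5 (a joint): hinge angle of flap 5, rad: 0 = as it stands at the start, leaning 35 degrees towards the peg; 0.61 = upright; 2.18 = flat, away from the peg.
- flap6 (a joint): hinge angle of flap 6, rad: 0 = as it stands at the start, leaning 35 degrees towards the peg; 0.61 = upright; 2.18 = flat, away from the peg.
- jar: amber glass jar with steel lid, 50 mm diameter, 58 mm high, standing on the board inside the curve; origin at the centre of its underside. A bystander, to be left alone.
- shaker: steel shaker, 32 mm diameter, 56 mm high, standing on the board inside the curve; origin at the centre of its underside. A bystander, to be left alone.
- oil: green bottle, 52 mm diameter, 110 mm high; origin at the centre of its underside. A bystander, to be left alone.
- mug: white mug, 80 mm diameter, 85 mm high; origin at the centre of its underside. A bystander, to be left alone.
- tin: steel can with paper label, 70 mm diameter, 90 mm high; origin at the centre of its underside. A bystander, to be left alone.
- turner: steel turner with wooden handle lying flat, about 305 mm long, 14 mm high; origin at the centre of its underside. A bystander, to be left alone.

How it is judged (in metres and radians):
On the way, in this order (a step that is already met when the one before it is completed fails the run):
1. flap 1 has been toppled and lies flat, the next one not yet (value of joint flap1 above 1.95 rad), for 0.05 s.
2. flap 2 has been toppled and lies flat, the next one not yet (value of joint flap2 above 1.95 rad), for 0.05 s.
3. flap 3 has been toppled and lies flat, the next one not yet (value of joint flap3 above 1.95 rad), for 0.05 s.
4. flap 4 has been toppled and lies flat, the next one not yet (value of joint flap4 above 1.95 rad), for 0.05 s.
5. flap 5 has been toppled and lies flat, the next one not yet (value of joint flap5 above 1.95 rad), for 0.05 s.
6. flap 6 has been toppled and lies flat (value of joint flap6 above 1.95 rad), for 0.05 s.
At the end, for the whole second after the job is handed in: All six flaps lie flat, pointing away from the peg (each hinge past 1.95 rad of 2.18); the board lies still within 20 mm of where it was, and every bystander stands upright within 25 mm of where it was (value of joint each of flap1, flap2, flap3, flap4, flap5, flap6 above 1.95 rad and distance of tally from where it was at the start of the episode below 0.02 m and linear speed of tally below 0.02 m/s and distance of each of jar, shaker, oil, mug, tin, turner from where it was at the start of the episode below 0.025 m and angle between each of jar, shaker, oil, mug, tin, turner's own z axis and vertical below 0.15 rad); the robot touches nothing.
It fails at once if the board or its flaps are pushed harder than 15 N (not a light touch) (contact force between any of the fingers, the arm and tally above 15 N).
It fails at once if the board is lifted, tipped or shoved more than 20 mm (height (world z) of tally above 0.008 m or angle between tally's own z axis and vertical above 0.06 rad or distance of tally from where it was at the start of the episode above 0.02 m).
It fails at once if a bystander is lifted, knocked over or moved more than 25 mm (distance of any of jar, shaker, oil, mug, tin, turner from where it was at the start of the episode above 0.025 m or angle between any of jar, shaker, oil, mug, tin, turner's own z axis and vertical above 0.3 rad).
It also fails if it takes over 51 s, if anything falls off the work surface, if the arm or the gripper's body presses on something with over 40 N, if the wrist force passes 120 N, or if a joint passes its speed limit or range.

## Working session

There is one attempt and no reset: what is moved stays moved. The work goes in short steps, Python scripts to look and compute and a tool call to move; the robot and the scene stay as the last step left them, time stands still between calls to the robot, and variables do not carry over. Pictures are saved under pics/ and viewed, and the job is handed in when it is done.

Besides the shell and the picture viewer there is one more tool, called after "Call:" by a JSON object that holds its "name" and its "arguments". move_arm: Moves the arm, as the interface text tells. Its arguments: {"type":"object","properties":{"rows":{"type":"array","items":{"type":"array","items":{"type":"array","items":{"type":"number"}}}},"grip":{"type":"number"},"newtons":{"type":"number"}},"required":["rows"]}

```bash
mkdir -p pics
python3 - <<'E'
from bench import sensors, viewer
import cv2
print(sensors.sense())
for n in("side","top"):
    s=viewer.snapshot(n); cv2.imwrite(f"pics/{n}0.png",s["color"][:,:,::-1])
    print(n,s["camera_matrix"],s["k1"],s["R"],s["t"])
E
```

```text
{'time': 0.0, 'joint_pos': array([-7.78873058e+01,  7.51604901e+00,  8.53278715e+01,  5.86090862e-04,
        8.72617196e+01, -4.89244087e+00]), 'qd': array([-0.0403806 , -0.01312095,  0.03174567,  0.06419141, -0.04399569,
       -0.02330494]), 'joint_efforts': array([-1.82345084e-03, -5.69400537e+01, -5.00556993e+01, -4.48512310e-04,
        1.46819896e-02,  1.19047615e-05]), 'tool_pos': array([ 175.39488639, -573.24218859,  238.24810114]), 'tcp_rot': array([-1.79894795e+02, -9.59280001e-03,  1.70050977e+01]), 'ft_force': array([ 0.0727291 ,  0.7803754 , -0.41764924]), 'wrist_torque': array([ 0.01422542, -0.03840673,  0.01253142]), 'finger_gap': 85.54437457083844}
side [[493.27653315   0.         282.42726755]
 [  0.         493.27653315 204.73561854]
 [  0.           0.           1.        ]] -0.019652852229193725 [[-0.89228403 -0.45120223  0.0156768 ]
 [-0.25465661  0.47432155 -0.8427153 ]
 [ 0.37279918 -0.75593361 -0.53813117]] [510.42612816 218.37675493 965.2760864 ]
top [[392.04128075   0.         283.15205184]
 [  0.         392.04128075 213.92791023]
 [  0.           0.           1.        ]] -0.005655685180485208 [[ 0.00457889 -0.99985805  0.01621432]
 [-0.98097652 -0.00763806 -0.19397611]
 [ 0.19407242 -0.01501767 -0.98087225]] [ -62.13670705  573.42175155 1121.88782964]
```

View pics/side0.png

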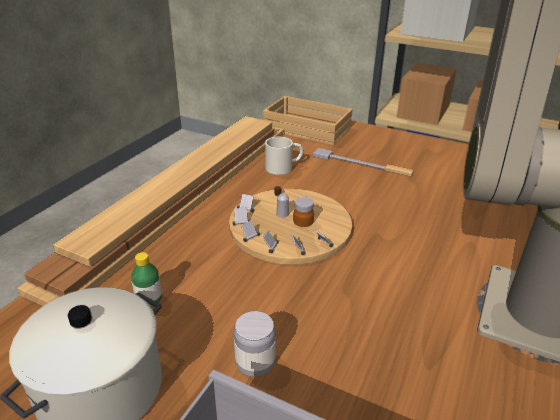

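View pics/top0.png

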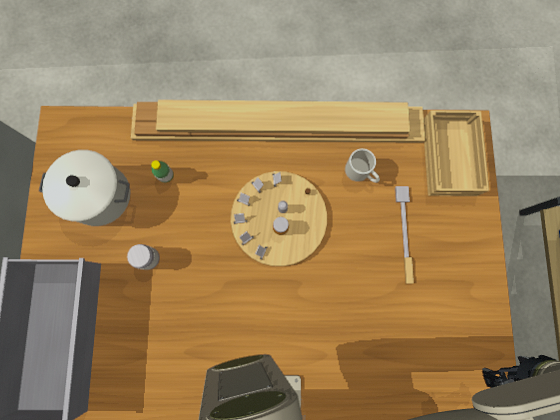

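```bash
cat > h.py <<'E'
import numpy as np, cv2
from bench import viewer
def ray(s,px):
    K=s["camera_matrix"];k1=s["k1"]
    d=cv2.undistortPoints(np.array(px,float).reshape(-1,1,2),K,np.array([k1,0,0,0.])).reshape(-1,2)
    D=np.c_[d,np.ones(len(d))]@np.array(s["R"]); C=-np.array(s["R"]).T@np.array(s["t"])
    return C,D
def plane(s,px,z):
    C,D=ray(s,px); return C+D*((z-C[2])/D[:,2])[:,None]
def proj(s,X):
    X=np.atleast_2d(X).astype(float)
    p,_=cv2.projectPoints(X,cv2.Rodrigues(np.array(s["R"]))[0],np.array(s["t"],float),s["camera_matrix"],np.array([s["k1"],0,0,0.]))
    return p.reshape(-1,2)
E
python3 - <<'E'
from h import *
for n,(a,b,c,d) in (("top",(220,160,340,275)),("side",(220,175,360,270))):
    s=viewer.snapshot(n); im=s["color"][:,:,::-1]
    f=5
    cv2.imwrite(f"pics/{n}z.png",cv2.resize(im[b:d,a:c],None,fx=f,fy=f,interpolation=cv2.INTER_CUBIC))
    hsv=cv2.cvtColor(im.copy(),cv2.COLOR_BGR2HSV)
    for p in [(290,245),(300,210),(270,205),(200,240),(320,280)]: print(n,p,hsv[p[1],p[0]])
E
```

```text
top (290, 245) [ 20 113 207]
top (300, 210) [ 19 121 164]
top (270, 205) [ 20 115 208]
top (200, 240) [ 17 162 187]
top (320, 280) [ 17 163 175]
side (290, 245) [ 16 118 209]
side (300, 210) [150   9 144]
side (270, 205) [ 17 116 227]
side (200, 240) [ 13 156 178]
side (320, 280) [ 13 153 168]
```

View pics/topz.png

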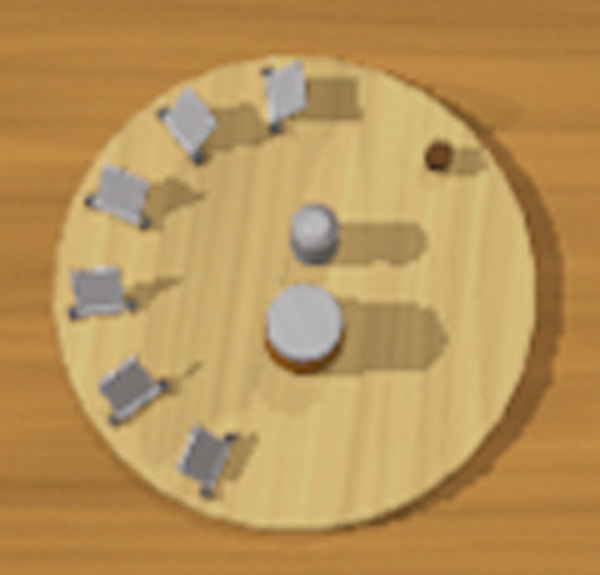

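View pics/sidez.png

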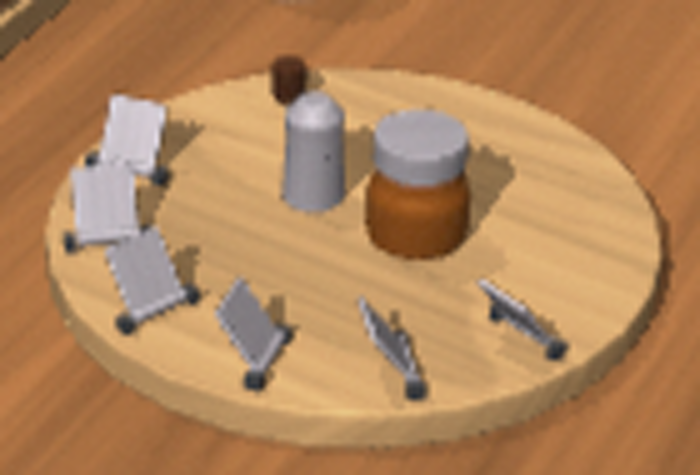

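```bash
cat >> h.py <<'E'
def board():
    from scipy.optimize import least_squares
    u=lambda z,o:(np.array(z,float)+.5)/5-.5+np.array(o)
    T=[[(277,129),(268,72)],[(200,157),(165,115)],[(145,220),(91,203)],[(130,303),(75,313)],[(165,385),(117,418)],[(231,437),(207,491)]]
    S=[[(161,176),(92,160)],[(141,238),(70,242)],[(193,296),(125,323)],[(287,336),(255,379)],[None,(416,389)],[None,(557,349)]]
    return u,T,S
E
python3 - <<'E'
from h import *
from scipy.optimize import least_squares
u,T,S=board()
st=viewer.snapshot("top");ss=viewer.snapshot("side")
P=plane(st,u([np.mean(t,0) for t in T],(220,160)),25)[:,:2]
ang=np.radians([-75,-45,-15,15,45,75])
f=lambda p,P=P,a=ang:(P-np.c_[p[0]+120*np.cos(p[2]+a),p[1]+120*np.sin(p[2]+a)]).ravel()
r=least_squares(f,[600,0,.5]);print("top hinges",r.x[:2],np.degrees(r.x[2]));print(r.fun.reshape(-1,2).round(1))
P2=plane(ss,u([np.mean(s,0) for s in S[:4]],(220,175)),25)[:,:2]
r2=least_squares(lambda p:f(p,P2,ang[:4]),r.x);print("side hinges",r2.x[:2],np.degrees(r2.x[2]));print(r2.fun.reshape(-1,2).round(1))
# peg
pt=plane(st,u([(438,154)],(220,160)),42)[0];ps=plane(ss,u([(290,62)],(220,175)),42)[0]
for q in(pt,ps):
    d=q[:2]-r.x[:2];print("peg",q,np.hypot(*d),np.degrees(np.arctan2(d[1],d[0])-r.x[2]))
# rim: pale mask in top
for s,n in((st,"top"),(ss,"side")):
    im=np.ascontiguousarray(s["color"][:,:,::-1]);h=cv2.cvtColor(im,cv2.COLOR_BGR2HSV)
    m=cv2.inRange(h,(10,40,150),(26,140,255)) 
    m=cv2.morphologyEx(m,cv2.MORPH_OPEN,np.ones((3,3)));c,_=cv2.findContours(m,cv2.RETR_EXTERNAL,cv2.CHAIN_APPROX_NONE)
    for k in c:
        if 3000<cv2.contourArea(k)<12000 and 200<k[:,0,0].mean()<350:
            hu=cv2.convexHull(k)[:,0];X=plane(s,hu,20)[:,:2]
            rr=least_squares(lambda p:np.hypot(*(X-p[:2]).T)-p[2],[600,0,150],loss="soft_l1")
            print(n,"rim",rr.x,np.abs(rr.fun).max(),len(X))
# jar, shaker tops
for nm,z,a,b in(("jar",78,(305,322),(421,131)),("shaker",74,(315,228),(316,100))):
    print(nm,plane(st,u([a],(220,160)),z),plane(ss,u([b],(220,175)),z))
E
```

```text
top hinges [571.15571532 -46.21566612] 82.40379275512117
[[-0.7  0.6]
 [-0.6 -0.7]
 [-0.1  0.5]
 [ 0.6  0.3]
 [ 0.4 -0.9]
 [ 0.5  0.3]]
side hinges [572.09794296 -42.17801524] 82.79990288297226
[[-0.1 -0.9]
 [ 0.8  0.9]
 [-0.1 -0.1]
 [-0.6  0.1]]
peg [ 651.24095616 -132.66051817   42.        ] 117.84039310185103 -129.5907962791472
peg [ 653.78424955 -132.28532534   42.        ] 119.31245076201859 -128.57235654460422
top rim [571.17166265 -44.78653225 149.45054457] 0.8914707940792255 43
top rim [413.11442531 -66.60530076 637.79771343] 86.93113909590045 14
side rim [569.98228507 -32.30928107 155.80749504] 10.95125632114258 39
side rim [ 391.77309498 -158.32311428  721.85880329] 309.8967096402518 18
jar [[539.37496597 -50.91799539  78.        ]] [[542.31562779 -50.2267513   78.        ]]
shaker [[596.81094503 -56.57027014  74.        ]] [[601.50132651 -57.68036083  74.        ]]
```

```bash
cat > plan.py <<'E'
import numpy as np
from scipy.spatial.transform import Rotation as R
C=np.array([571.4,-45.]);TH=82.6
def pt(a,z): return np.array([*(C+120*np.array([np.cos(np.radians(TH+a)),np.sin(np.radians(TH+a))])),z])
def rel(p0,yaw0,p): return R.from_euler("xyz",[180,0,yaw0],degrees=True).inv().apply((np.array(p)-p0)/1000)
E
python3 - <<'E'
from plan import *
from bench import r
print(r.tip_extent)
p=pt(-106,150);print(p, rel([175.497,-573.765,239.292],17.0,p), "turn about tool z", -(67-17))
E
```

```text
8.0
[681.53055508 -92.65774688 150.        ] [ 0.62458444 -0.31213526  0.089292  ] turn about tool z -50
```

Call:
{"name": "move_arm", "arguments": {"rows": [[[0.01,-0.005,0,0,0,-1],[0.03,-0.015,0,0,0,-3],[0.065,-0.0325,0,0,0,-6],[0.1,-0.05,0,0,0,-9],[0.135,-0.0675,0,0,0,-12],[0.17,-0.085,0.01,0,0,-15],[0.205,-0.1025,0.015,0,0,-18],[0.24,-0.12,0.02,0,0,-21],[0.275,-0.1375,0.025,0,0,-24],[0.31,-0.155,0.03,0,0,-27],[0.345,-0.1725,0.035,0,0,-30],[0.38,-0.19,0.04,0,0,-33],[0.415,-0.2075,0.045,0,0,-36],[0.45,-0.225,0.05,0,0,-39],[0.485,-0.2425,0.055,0,0,-42],[0.52,-0.26,0.06,0,0,-45],[0.555,-0.2775,0.07,0,0,-47],[0.585,-0.2925,0.08,0,0,-49],[0.61,-0.305,0.085,0,0,-50],[0.625,-0.312,0.089,0,0,-50]]], "grip": 0, "newtons": 20}}

```text
time: 2.3
tool_pos: [682.7, -89.5, 149.4]
tcp_rot: [-179.9, -0.0, 67.2]
ft_force: [-0.7, -0.5, -1.1]
finger_gap: 0.2
```

Run:
```python
from h import *
from bench import sensors
s=sensors.sense();print(s["time"],s["tool_pos"],s["tcp_rot"],s["ft_force"],s["finger_gap"],s["joint_pos"].round(1))
for n in("top","side"):
    v=viewer.snapshot(n);cv2.imwrite(f"pics/{n}1.png",v["color"][:,:,::-1])
```

```text
2.3 [682.71168176 -89.51050042 149.40643673] [-1.79941483e+02 -2.93035572e-02  6.72086576e+01] [-0.71409195 -0.54978745 -1.05611006] 0.1723020224751375 [-11.8  24.1  75.1   0.   80.9  11. ]
```

View pics/side1.png

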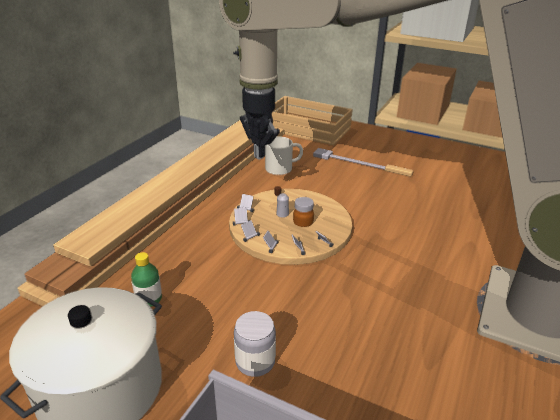

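Call:
{"name": "move_arm", "arguments": {"rows": [[[0,0,0.01,0,0,0],[0,0,0.03,0,0,0],[0,0,0.045,0,0,0],[0,0,0.05,0,0,0],[0,0,0.05,0,0,0],[0,0,0.05,0,0,0]]]}}

```text
time: 3.0
tool_pos: [682.1, -93.0, 101.0]
tcp_rot: [180.0, -0.0, 67.0]
ft_force: [0.2, -1.1, 0.4]
finger_gap: -0.2
```

Run:
```python
from h import *
from plan import *
from bench import sensors
s=sensors.sense();print(s["time"],s["tool_pos"],s["tcp_rot"],s["ft_force"])
tip=s["tool_pos"]-[0,0,8]
for n,(a,b,c,d) in(("top",(220,140,340,260)),("side",(200,130,340,250))):
    v=viewer.snapshot(n);im=np.ascontiguousarray(v["color"][:,:,::-1])
    print(n,proj(v,[tip,pt(-106,20),pt(-75,25),pt(-130,42)]).round(1))
    z=cv2.resize(im[b:d,a:c],None,fx=5,fy=5,interpolation=cv2.INTER_CUBIC)
    for q in proj(v,[tip]+[pt(t,25) for t in(-75,-45,-15,15,45,75)]+[pt(-130,42)]):
        q=(q-[a,b]+.5)*5-.5; cv2.circle(z,tuple(int(round(t)) for t in q),4,(0,0,255),-1)
    cv2.imwrite(f"pics/{n}2.png",z)
```

```text
3.0 [682.07998039 -92.99819354 100.95534488] [ 1.79961550e+02 -7.09301466e-03  6.69839691e+01] [ 0.15134711 -1.0708801   0.39483112]
top [[295.1 175.9]
 [293.9 182.7]
 [273.8 179.4]
 [307.4 190. ]]
side [[260.6 173.8]
 [261.  198.6]
 [245.6 207.8]
 [278.2 186.9]]
```

View pics/side2.png

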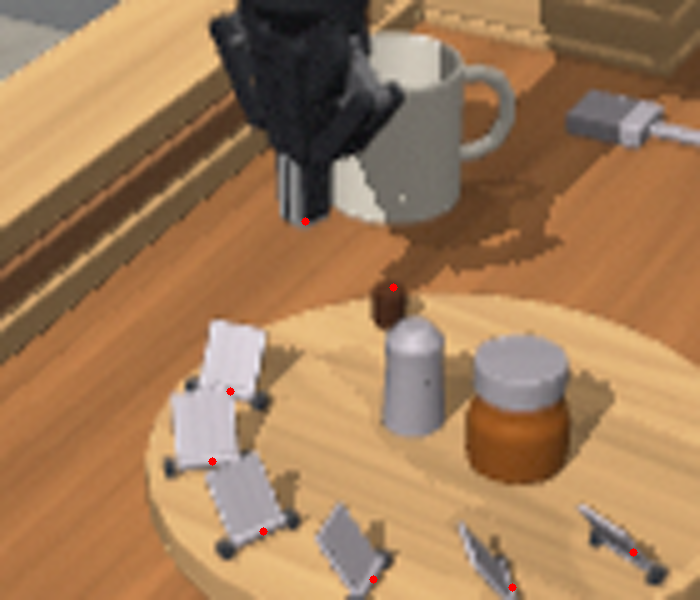

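View pics/top2.png

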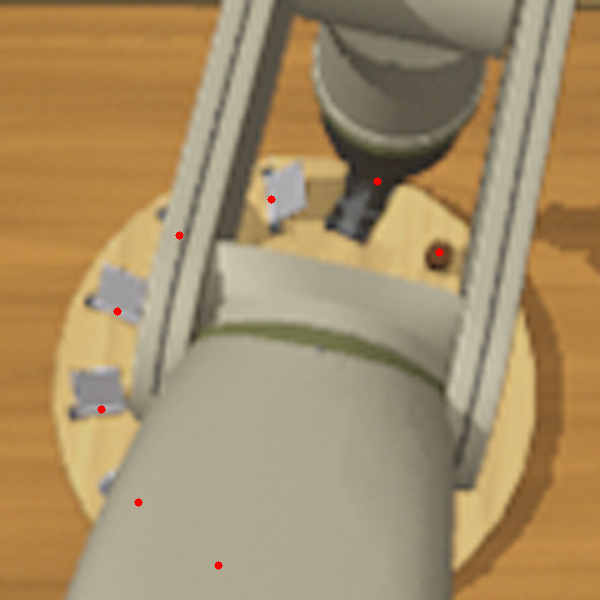

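Call:
{"name": "move_arm", "arguments": {"rows": [[[0,0,0.01,0,0,0],[0,0,0.025,0,0,0],[0,0,0.04,0,0,0],[0,0,0.05,0,0,0],[0,0,0.053,0,0,0],[0,0,0.053,0,0,0],[0,0,0.053,0,0,0]]]}}

```text
time: 3.8
tool_pos: [682.3, -92.7, 47.7]
tcp_rot: [180.0, -0.0, 67.0]
ft_force: [0.2, -0.5, -0.2]
finger_gap: 0.2
```

Run:
```python
from plan import *
from bench import sensors
s=sensors.sense();print(s["time"],s["tool_pos"],s["tcp_rot"],s["ft_force"])
p0=pt(-106,47)+[.5,0.1,0]; y0=67
# arcs: 2.5 deg/row=5.2 mm
a0=-106
print("from nominal",p0)
start=p0
for k in range(5):
    print("call",k)
    for i in range(1,21):
        a=a0+i*2.2
        print(np.round(rel(start,y0,pt(a,47))[:2],3).tolist(),end=",")
    a0=a;start=pt(a,47);print("end",a,start)
```

```text
3.8 [682.29339197 -92.67208505  47.70621129] [ 1.79964516e+02 -6.29764536e-03  6.70073249e+01] [ 0.19071774 -0.45356568 -0.214313  ]
from nominal [682.03055508 -92.55774688  47.        ]
call 0
[0.004, -0.0],[0.009, -0.001],[0.014, -0.001],[0.018, -0.002],[0.023, -0.002],[0.027, -0.003],[0.032, -0.005],[0.036, -0.006],[0.04, -0.007],[0.045, -0.009],[0.049, -0.011],[0.053, -0.013],[0.057, -0.015],[0.061, -0.017],[0.065, -0.019],[0.069, -0.022],[0.073, -0.025],[0.076, -0.027],[0.08, -0.03],[0.083, -0.034],end -62.0 [683.72714429  -2.77900219  47.        ]
call 1
[0.003, -0.003],[0.006, -0.007],[0.009, -0.01],[0.012, -0.014],[0.015, -0.017],[0.018, -0.021],[0.02, -0.025],[0.022, -0.029],[0.025, -0.033],[0.027, -0.037],[0.028, -0.042],[0.03, -0.046],[0.032, -0.05],[0.033, -0.055],[0.034, -0.059],[0.035, -0.064],[0.036, -0.068],[0.036, -0.073],[0.037, -0.077],[0.037, -0.082],end -18.0 [622.87221601  63.40023514  47.        ]
call 2
[0.0, -0.005],[0.0, -0.009],[-0.0, -0.014],[-0.001, -0.018],[-0.001, -0.023],[-0.002, -0.028],[-0.003, -0.032],[-0.004, -0.036],[-0.005, -0.041],[-0.007, -0.04
[... 280 characters left out ...]
13, -0.013],[-0.017, -0.016],[-0.021, -0.018],[-0.024, -0.021],[-0.028, -0.023],[-0.032, -0.026],[-0.036, -0.028],[-0.041, -0.03],[-0.045, -0.032],[-0.049, -0.033],[-0.053, -0.035],[-0.058, -0.036],[-0.062, -0.037],[-0.067, -0.038],[-0.071, -0.039],[-0.076, -0.04],[-0.081, -0.04],end 70.0 [464.86215378  10.22397417  47.        ]
call 4
[-0.005, -0.0],[-0.009, -0.0],[-0.014, -0.0],[-0.018, -0.0],[-0.023, 0.0],[-0.028, 0.001],[-0.032, 0.002],[-0.037, 0.003],[-0.041, 0.004],[-0.045, 0.005],[-0.05, 0.007],[-0.054, 0.008],[-0.058, 0.01],[-0.063, 0.012],[-0.067, 0.014],[-0.071, 0.017],[-0.075, 0.019],[-0.078, 0.022],[-0.082, 0.024],[-0.086, 0.027],end 114.0 [456.40129106 -79.28260409  47.        ]
```

Call:
{"name": "move_arm", "arguments": {"rows": [[[0.004,0,0,0,0,0],[0.009,-0.001,0,0,0,0],[0.014,-0.001,0,0,0,0],[0.018,-0.002,0,0,0,0],[0.023,-0.002,0,0,0,0],[0.027,-0.003,0,0,0,0],[0.032,-0.005,0,0,0,0],[0.036,-0.006,0,0,0,0],[0.04,-0.007,0,0,0,0],[0.045,-0.009,0,0,0,0],[0.049,-0.011,0,0,0,0],[0.053,-0.013,0,0,0,0],[0.057,-0.015,0,0,0,0],[0.061,-0.017,0,0,0,0],[0.065,-0.019,0,0,0,0],[0.069,-0.022,0,0,0,0],[0.073,-0.025,0,0,0,0],[0.076,-0.027,0,0,0,0],[0.08,-0.03,0,0,0,0],[0.083,-0.034,0,0,0,0]]]}}

```text
time: 5.8
tool_pos: [683.0, -2.6, 47.3]
tcp_rot: [180.0, -0.0, 67.0]
ft_force: [0.5, 0.4, -0.1]
finger_gap: 0.3
```

```bash
cat > look.py <<'E'
import sys
from h import *
from bench import sensors
s=sensors.sense();print(s["time"],s["tool_pos"],s["ft_force"])
a,b,c,d=200,150,360,270
v=viewer.snapshot("side");im=np.ascontiguousarray(v["color"][:,:,::-1])
cv2.imwrite(f"pics/{sys.argv[1]}.png",cv2.resize(im[b:d,a:c],None,fx=5,fy=5,interpolation=cv2.INTER_CUBIC))
E
python3 look.py s3
```

```text
5.8 [683.00945144  -2.57777958  47.33103841] [ 0.53548432  0.42944876 -0.09316238]
```

View pics/s3.png

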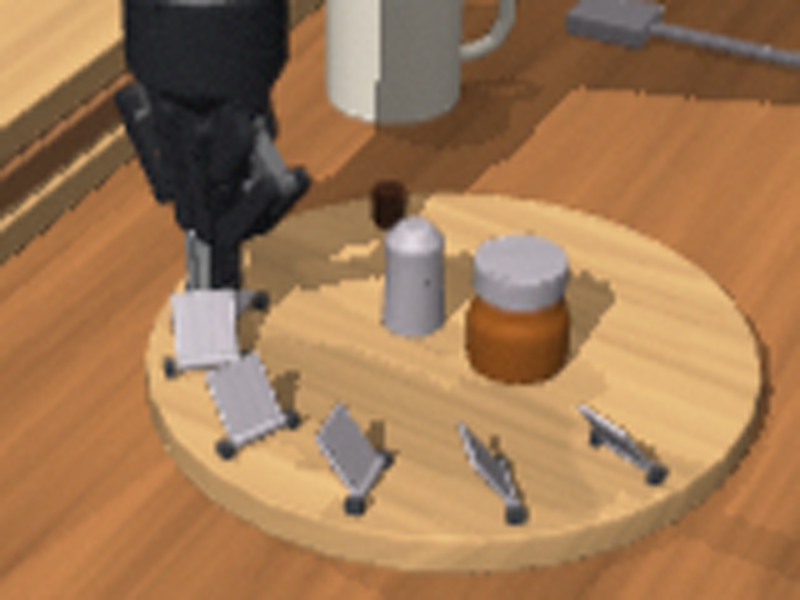

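Flap 1 no longer stands; only its knob shows, at (260,300). The fingers are now behind flap 2, and the board and jars have not moved, so I'll carry on.

Call:
{"name": "move_arm", "arguments": {"rows": [[[0.003,-0.003,0,0,0,0],[0.006,-0.007,0,0,0,0],[0.009,-0.01,0,0,0,0],[0.012,-0.014,0,0,0,0],[0.015,-0.017,0,0,0,0],[0.018,-0.021,0,0,0,0],[0.02,-0.025,0,0,0,0],[0.022,-0.029,0,0,0,0],[0.025,-0.033,0,0,0,0],[0.027,-0.037,0,0,0,0],[0.028,-0.042,0,0,0,0],[0.03,-0.046,0,0,0,0],[0.032,-0.05,0,0,0,0],[0.033,-0.055,0,0,0,0],[0.034,-0.059,0,0,0,0],[0.035,-0.064,0,0,0,0],[0.036,-0.068,0,0,0,0],[0.036,-0.073,0,0,0,0],[0.037,-0.077,0,0,0,0],[0.037,-0.082,0,0,0,0]]]}}

```text
time: 7.85
tool_pos: [621.7, 63.3, 47.3]
tcp_rot: [180.0, -0.0, 67.0]
ft_force: [-0.1, 0.1, 0.1]
finger_gap: 0.2
```

```bash
python3 look.py s4
```

```text
7.85 [621.74946063  63.34953066  47.32179275] [-0.10153427  0.07901187  0.12709306]
```

View pics/s4.png

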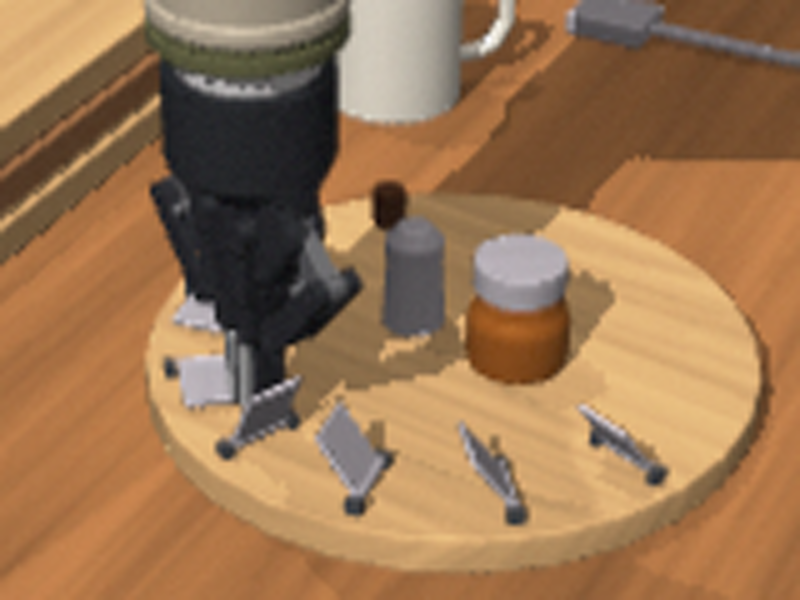

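Flaps 1 and 2 lie flat, at about (200,310) and (205,380). Flap 3, at (260,415), is being pushed upright, and the other three haven't been touched.

Call:
{"name": "move_arm", "arguments": {"rows": [[[0,-0.005,0,0,0,0],[0,-0.009,0,0,0,0],[0,-0.014,0,0,0,0],[-0.001,-0.018,0,0,0,0],[-0.001,-0.023,0,0,0,0],[-0.002,-0.028,0,0,0,0],[-0.003,-0.032,0,0,0,0],[-0.004,-0.036,0,0,0,0],[-0.005,-0.041,0,0,0,0],[-0.007,-0.045,0,0,0,0],[-0.008,-0.05,0,0,0,0],[-0.01,-0.054,0,0,0,0],[-0.012,-0.058,0,0,0,0],[-0.014,-0.062,0,0,0,0],[-0.017,-0.066,0,0,0,0],[-0.019,-0.07,0,0,0,0],[-0.022,-0.074,0,0,0,0],[-0.024,-0.078,0,0,0,0],[-0.027,-0.081,0,0,0,0],[-0.03,-0.085,0,0,0,0]]]}}

```text
time: 9.9
tool_pos: [531.8, 68.6, 47.3]
tcp_rot: [180.0, -0.0, 67.0]
ft_force: [-0.1, -0.5, 0.4]
finger_gap: 0.1
```

```bash
python3 look.py s5
```

```text
9.9 [531.79984368  68.60088077  47.33911382] [-0.11698841 -0.46248937  0.37080185]
```

View pics/s5.png

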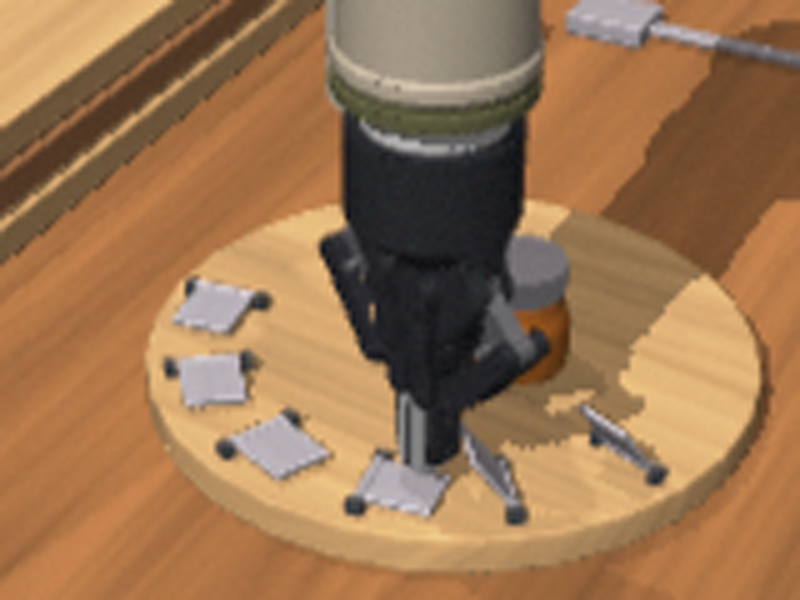

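Flaps 1–4 lie flat, with flap 4 at (405,485). Flaps 5 and 6 still stand at (490,475) and (620,440).

Call:
{"name": "move_arm", "arguments": {"rows": [[[-0.003,-0.003,0,0,0,0],[-0.006,-0.007,0,0,0,0],[-0.01,-0.01,0,0,0,0],[-0.013,-0.013,0,0,0,0],[-0.017,-0.016,0,0,0,0],[-0.021,-0.018,0,0,0,0],[-0.024,-0.021,0,0,0,0],[-0.028,-0.023,0,0,0,0],[-0.032,-0.026,0,0,0,0],[-0.036,-0.028,0,0,0,0],[-0.041,-0.03,0,0,0,0],[-0.045,-0.032,0,0,0,0],[-0.049,-0.033,0,0,0,0],[-0.053,-0.035,0,0,0,0],[-0.058,-0.036,0,0,0,0],[-0.062,-0.037,0,0,0,0],[-0.067,-0.038,0,0,0,0],[-0.071,-0.039,0,0,0,0],[-0.076,-0.04,0,0,0,0],[-0.081,-0.04,0,0,0,0]]]}}

```text
time: 11.95
tool_pos: [463.3, 9.5, 47.3]
tcp_rot: [-180.0, 0.0, 67.0]
ft_force: [0.0, 0.4, -1.0]
finger_gap: -0.1
```

```bash
python3 look.py s6
```

```text
11.95 [463.31916537   9.48643507  47.27301665] [ 0.00947549  0.44867071 -0.95107924]
```

View pics/s6.png

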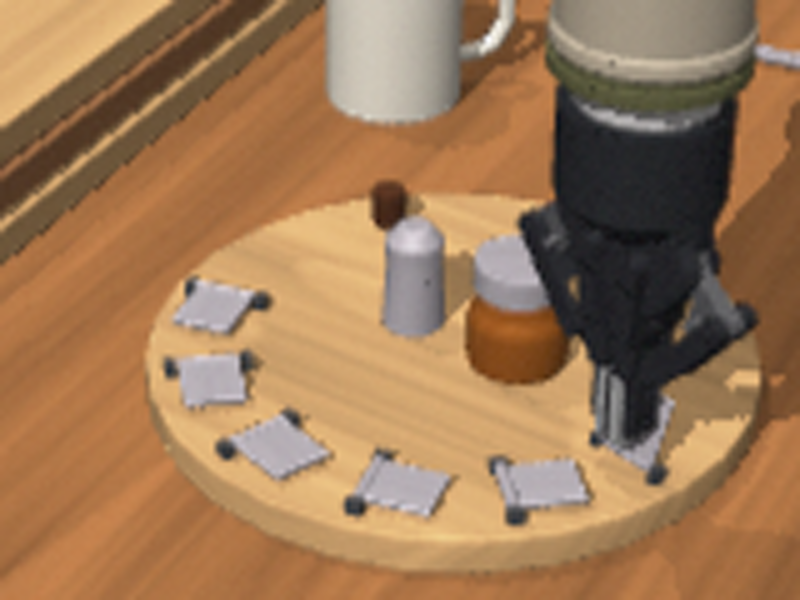

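Flap 5 lies flat at (545,483), and flap 6 is being pushed over. I'll finish the arc and lift.

Call:
{"name": "move_arm", "arguments": {"rows": [[[-0.005,0,0,0,0,0],[-0.009,0,0,0,0,0],[-0.014,0,0,0,0,0],[-0.018,0,0,0,0,0],[-0.023,0,0,0,0,0],[-0.028,0.001,0,0,0,0],[-0.032,0.002,0,0,0,0],[-0.037,0.003,0,0,0,0],[-0.041,0.004,0,0,0,0],[-0.045,0.005,0,0,0,0],[-0.045,0.005,0,0,0,0],[-0.045,0.005,-0.01,0,0,0],[-0.045,0.005,-0.03,0,0,0],[-0.045,0.005,-0.06,0,0,0],[-0.045,0.005,-0.09,0,0,0],[-0.045,0.005,-0.12,0,0,0],[-0.045,0.005,-0.15,0,0,0],[-0.045,0.005,-0.17,0,0,0],[-0.045,0.005,-0.18,0,0,0],[-0.045,0.005,-0.18,0,0,0]]]}}

```text
time: 14.0
tool_pos: [451.5, -33.6, 229.2]
tcp_rot: [179.8, -0.0, 67.0]
ft_force: [0.1, 1.2, 0.1]
finger_gap: -0.1
```

```bash
python3 look.py s7
```

```text
14.0 [451.50312975 -33.58954009 229.18133785] [0.10895322 1.22579299 0.143559  ]
```

View pics/s7.png

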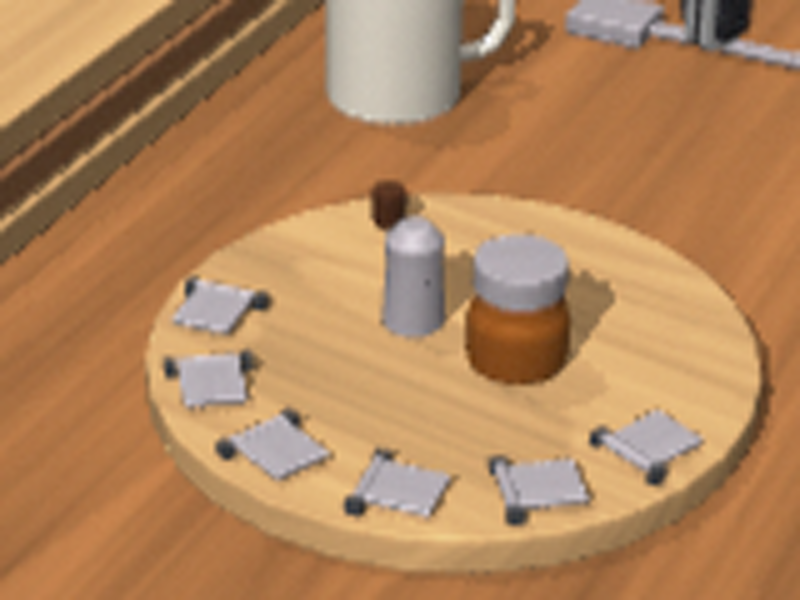

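All six flaps lie flat, with flap 6 at (655,440). The board, peg (388,203), shaker and jar appear at the same pixels as before, and the arm is clear.

```bash
python3 -c "
from bench import hand_in
hand_in()"
```

```text
the job is handed in; nothing more can be done
```

All six flaps are toppled and lie flat, pointing away from the peg, and the job is handed in. I ran the shut fingertips along the 120 mm circle about 39 mm above the work surface, at about 46 mm/s, then lifted clear. The last robot clock reading was 14.0 s.

- **Order:** Pictures after each stretch of the sweep were consistent with the flaps falling one after another from the peg end. No picture caught flap 3 down with flap 4 still up, because both fell in the same stretch.
- **Force:** The wrist force read at the end of each stretch stayed at noise level, about 1 N. I did not log peaks between those readings.
- **Undisturbed items:** In the last picture the board, jar and shaker sit at the same pixels as before, and the mug shows no sign of having moved. The oil bottle, tin and turner lay outside or mostly outside that close-up; the arm never went near the bottle or tin and passed only high above the turner, if at all.
- **Measurement disagreements:**
  - The top and side views of the hinges differed by about 4 mm on the board's centre. I used (571.4, -45), which matched the rim as seen from the top.
  - The side-view rim fit was poor (11 mm residual), so I ignored it.

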